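# Clamp a copper blank in the screw press

### The job

Slide the tray with the copper blank fully home under the small bench press, then screw the red knob down clockwise until you feel it bite, where turning suddenly becomes much stiffer. From the bite give it one further quarter turn and no more, then let go and leave the jar, pot, sieve and brush where they are.

Things in the scene. Friction and masses are not known exactly. Their poses are not given: they have to be found in the camera images.
- press: Green bench screw press, bolted down. Base 200 x 150 x 20 mm (125 mm to the front, -x, 75 mm to the back). Steel columns 60 mm left and right of the axis carry a beam 44 mm deep, 150 mm wide, 75 to 103 mm above the bench. Origin on the bench under the vertical spindle axis; x points to the back (the way the tray slides in), z up.
- knob_grip (a point): Grip point of the knob, on the spindle axis 151 mm above the bench. The knob is a red bar 50 mm long, 14 mm thick, from 128 to 159 mm above the bench, on a round black hub of 48 mm diameter (114 to 128 mm). x runs along the bar and turns with it; z up. A short white mark is on top at the bar's -x end.
- knob (a joint): Knob angle in rad, growing as it turns clockwise from above (tightening); starts at 0 to 0.5. It turns lightly (0.04 N m) until the spindle bites after a hidden 0.25 to 3.05 rad; from there it needs about 0.5 N m all the way and does not spring back when let go. 2 mm of thread per turn: the bite can be felt, not seen.
- tray (a joint): Tray travel in m: 0 fully home against the back stop, negative pulled out to the front (starts -0.065 to -0.040). Slides along the press x axis with 2.5 N friction and stays where left. An aluminium plate 130 x 72 x 8 mm on the press base, a round copper blank of 54 mm diameter near its back end.
- tray_handle (a point): Grip point in the upright blue handle tab of the tray: tab 12 mm thick along the press x axis, 40 mm wide across it, from 28 to 76 mm above the bench; the point is at its centre, 60 mm above the bench. With the tray home it is 95 mm in front of the spindle axis. Axes parallel to the press.
- pad_mark (a point): Centre of the underside of the round steel pressure pad (48 mm diameter) at the lower end of the spindle, about 33 mm above the bench. It stands still until the bite and is then driven down 2 mm per turn of the knob; far too little to see.
- enamel_jar: Bystander: loose closed jar, turquoise with a brass lid, 64 mm diameter, 85 mm tall, origin at the centre of its underside.
- pot: Bystander: loose open blue cup, 60 mm diameter, 55 mm tall, origin at the centre of its underside.
- sieve: Bystander: loose yellow hand sieve, bowl 64 mm diameter and 28 mm high with a handle reaching 117 mm to its -x, origin under the bowl.
- brush: Bystander: loose brush 180 mm long, 20 mm thick, lying along its x axis, origin under its middle.
Things that resemble listed ones, but are neither listed nor needed, are in the scene too. Leave any yellow look-alike of the press alone.

How it is judged (in metres and radians):
On the way, in this order (a step that is already met when the one before it is completed fails the run):
1. the tray is fully home (within 3 mm of the stop), the spindle not yet tightened (value of joint tray above -0.003 m and distance of pad_mark from where it was at the start of the episode below 6.4e-05 m), for 0.2 s.
2. the knob has been turned past the bite by a quarter turn (65 to 115 degrees) (distance of pad_mark from where it was at the start of the episode between 0.000361 and 0.000639 m), for 0.2 s.
At the end, for the whole second after the job is handed in: The tray is within 3 mm of fully home; the pressure pad has been driven down 0.361 to 0.639 mm, which is 65 to 115 degrees of knob turn past the bite; the knob is at rest and released; jar, pot, sieve and brush are at rest within 20 mm of where they began (all of step 2 and value of joint tray above -0.003 m and velocity of joint knob between -0.05 and 0.05 rad/s and linear speed of each of enamel_jar, pot, sieve, brush below 0.02 m/s and distance of each of enamel_jar, pot, sieve, brush from where it was at the start of the episode below 0.02 m); the robot touches nothing.
It fails at once if the screw is overtightened: more than 150 degrees past the bite (distance of pad_mark from where it was at the start of the episode above 0.000833 m).
It fails at once if the jar is pushed or knocked more than 20 mm away (distance of enamel_jar from where it was at the start of the episode above 0.02 m).
It fails at once if the pot is pushed or knocked more than 20 mm away (distance of pot from where it was at the start of the episode above 0.02 m).
It fails at once if the sieve is pushed or knocked more than 20 mm away (distance of sieve from where it was at the start of the episode above 0.02 m).
It fails at once if the brush is pushed or knocked more than 20 mm away (distance of brush from where it was at the start of the episode above 0.02 m).
It also fails if it takes over 72 s, if anything falls off the work surface, if the arm or the gripper's body presses on something with over 40 N, if the wrist force passes 120 N, or if a joint passes its speed limit or range.

### The arm

A 7-joint arm with a two-finger parallel gripper is mounted at the origin on the work surface. World frame = base frame: x ahead of the robot, y to its left, z up, the work surface at z = 0. Lengths are in mm, angles in rad, forces in N, time in s.
With the tool pointing down it reaches from about 400 to 875 mm from the base axis. Payload 19.3 kg.
Tool frame: the origin (TCP) lies at the very end of the fingers, on their centre line; the grasp point (between the pads) lies 19 mm behind it (grip_point_offset is the z of the grasp point in the tool frame, in mm); z points along the fingers, y is the line along which they close (so a half turn about z gives the same grasp; the last joint's range is limited). The gripper opens to 85 mm and grips with 20 to 120 N. Pads are 22 mm wide; open, the fingers measure 114 mm over their backs; the gripper's body (76 mm by 85 mm) begins 54 mm behind the grasp point. The pads swing forward as they close: fully open they stand 13 mm farther back than shut.
Start: joints at [1.19, 0.521, -0.036, 1.599, 0.021, 1.021, -0.113], TCP at [191.11, -595.056, 231.291] pointing down, gripper open.
Joint ranges: [-2.91, 2.91], [-0.3, 2.13], [-1.5, 1.42], [0.17, 2.43], [-1.26, 4.41], [0.16, 1.93], [-2.52, 2.52]. Speed limits (rad/s): [1.89, 1.89, 2.39, 2.39, 3.01, 3.01, 3.01].

### API

Orientations are given as a 3x3 rotation matrix whose columns are the frame's x, y, z axes.
In Python, from workcell import movep, movel, goto_joints, open_gripper, clamp, wait, inverse_kinematics, read_state, camera, PlanningError, finish_job, grip_point_offset gives the robot as it stands. Calls block until the motion is done:
- movep(position, orientation): joint-space move of the TCP to a pose.
- movel(position, frame=None, max_speed=150, guard=None): straight line of the TCP; frame=None keeps the orientation; max_speed is the mean speed in mm/s. With guard (N) it stops when the force on the tool has changed by that much, and returns True; else False.
- goto_joints(angles): joint-space move.
- open_gripper() and clamp(): open the fingers fully, or close them until they stop; the grip force is fixed at half the most.
- wait(seconds).
- inverse_kinematics(position, orientation): joint angles nearest the present ones, or None.
- read_state(): the state.
- camera(name): name is "side" or "top"; returns a dict with "image" (480x640x3 uint8, blue, green, red), "range_z" (480x640 float32, mm along the optical axis (not along the pixel's ray), 0 where there is no reading), "fx", "fy", "cx", "cy" (pixels), "cam_to_world" (4x4, takes a point from camera to world coordinates). Camera axes: x right, y up, looking along -z (the intrinsics and any distortion apply to the point x, -y, -z); pixel columns grow to the right and rows downward; lengths in mm; the calibration is good to about 2 mm. A picture is of the moment at which its call begins.
A pose or a line that the arm cannot do raises PlanningError and nothing moves.
- finish_job(): hands the job in; it is judged then, once.
The state is a dict: "time": time; "qpos": joint angles; "qvel": joint speeds; "joint_efforts": joint torques, N m; "eef_pos": TCP position; "tool_rot": TCP orientation; "ft_force": force on the tool from outside, world axes, zero at the start; "torque": the same for the moment, N m; "finger_gap": finger opening in mm; "gripper_force": force on a finger pad.
Only numpy, scipy, OpenCV 4.12 (cv2) and the standard library are available. Lean on these libraries where they do the work, as an engineer would, in place of code of your own. Each camera call takes 0.05 s, during which the arm holds its last target. There are 200 camera calls.

## Working session

There is one attempt and no reset: what is moved stays moved. The work goes in short steps, each a Python script; the robot and the scene stay as the last script left them, time stands still between calls to the robot, and variables do not carry over. Pictures are saved under pics/ and viewed, at most 10 in all, crops included, and the job is handed in when it is done.

```bash
mkdir -p pics; ls
python3 - <<'E'
from workcell import *
import cv2,numpy as np,pickle
for n in("top","side"):
    c=camera(n); cv2.imwrite(f"pics/{n}0.png",c["image"]); pickle.dump(c,open(n+"0.pkl","wb"))
    print(n,c["fx"],c["cx"],c["cy"],[k for k in c],np.round(c["cam_to_world"],3).tolist())
s=read_state();print(s["time"],s["ft_force"],s["torque"],s["tool_rot"],s["finger_gap"],grip_point_offset)
E
```

```text
pics
top 559.1845464003909 318.7329983876287 227.68809601555952 ['image', 'range_z', 'fx', 'fy', 'cx', 'cy', 'cam_to_world'] [[0.002, 0.99, -0.141, 481.794], [-1.0, 0.001, -0.003, 26.249], [-0.003, 0.141, 0.99, 1040.75], [0.0, 0.0, 0.0, 1.0]]
side 462.9751155985023 320.0145320662811 231.634188233432 ['image', 'range_z', 'fx', 'fy', 'cx', 'cy', 'cam_to_world'] [[-0.974, 0.183, -0.136, 491.555], [-0.227, -0.756, 0.614, 522.055], [0.01, 0.629, 0.777, 735.812], [0.0, 0.0, 0.0, 1.0]]
0.1 [ 0.3426362   0.28832493 -0.36999234] [-0.01649097 -0.02065608 -0.01783986] [[ 9.52094078e-01  3.05805046e-01 -3.75861719e-04]
 [ 3.05805269e-01 -9.52093613e-01  9.43021001e-04]
 [-6.94749620e-05 -1.01278520e-03 -9.99999485e-01]] 85.2379037781919 -18.700000000000003
```

View pics/top0.png

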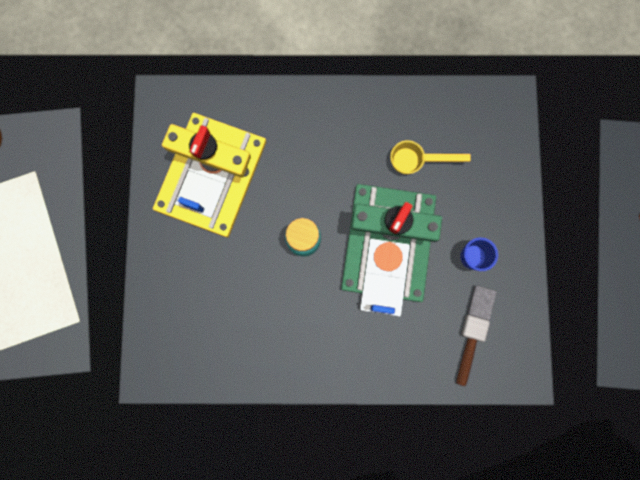

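View pics/side0.png

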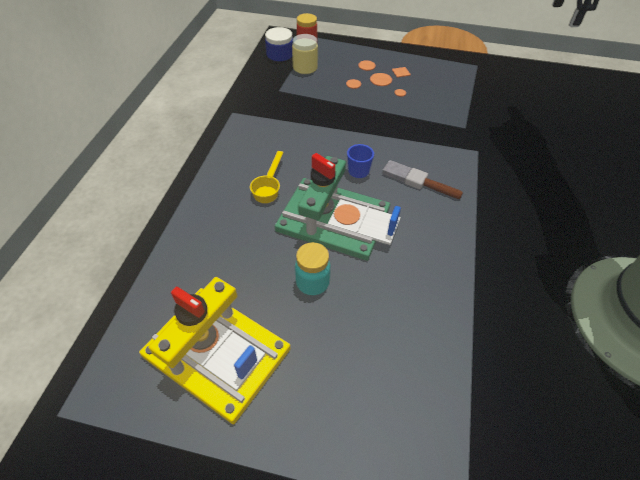

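Two presses fit. The green one is at top (393,240) and side (325,200). The yellow look-alike is at top (205,170) and side (205,340). The task describes a green press, so I'll enlarge that one.

Run:
```python
import cv2
a=cv2.imread("pics/top0.png")[177:327,333:463]
cv2.imwrite("pics/c_top.png",cv2.resize(a,None,fx=4,fy=4,interpolation=cv2.INTER_CUBIC))
a=cv2.imread("pics/side0.png")[140:265,265:415]
cv2.imwrite("pics/c_side.png",cv2.resize(a,None,fx=4.5,fy=4.5,interpolation=cv2.INTER_CUBIC))
```

```text
(no output)
```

View pics/c_top.png

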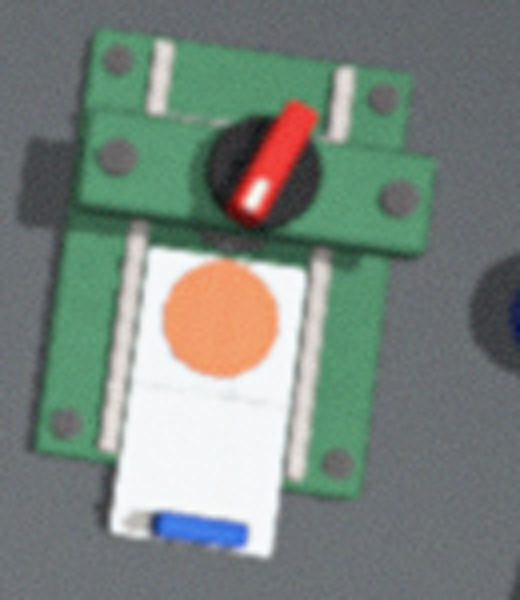

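View pics/c_side.png

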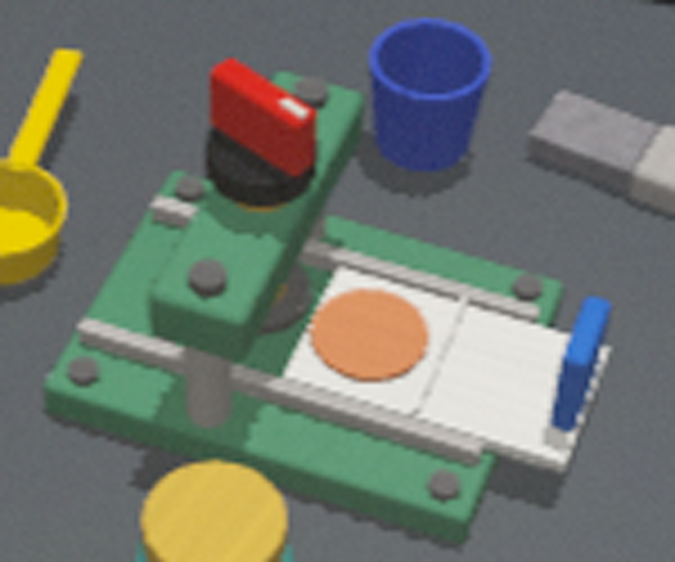

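The crops confirm the green press. In the crop, the white mark is on the bar's near end (255,190), the blue tab at (200,530), and the base corners at (38,452), (360,497), (411,75) and (95,30).

```bash
cat > h.py <<'E'
import numpy as np,cv2,pickle
def ray(c,u,v,z):
    u=np.asarray(u,float);v=np.asarray(v,float)
    d=np.stack([(u-c["cx"])/c["fx"],-(v-c["cy"])/c["fy"],-np.ones_like(u)],-1)
    M=c["cam_to_world"]; d=d@M[:3,:3].T; o=M[:3,3]
    return o+d*((z-o[2])/d[...,2])[...,None]
def blob(c,m,z0,zr):
    """points from depth for a mask, kept near height z0"""
    v,u=np.nonzero(m); r=c["range_z"][v,u]
    p=np.stack([(u-c["cx"])/c["fx"]*r,-(v-c["cy"])/c["fy"]*r,-r],-1)
    w=p@c["cam_to_world"][:3,:3].T+c["cam_to_world"][:3,3]
    return w[(r>0)&(abs(w[:,2]-z0)<zr)]
E
python3 - <<'E'
from h import *
np.set_printoptions(precision=1,suppress=True)
c=pickle.load(open("top0.pkl","rb"));s=pickle.load(open("side0.pkl","rb"))
f=lambda a:((np.array(a)+.5)/4-.5+np.array([333,177]))
P=f([(38,452),(360,497),(411,75),(95,30)]);w=ray(c,P[:,0],P[:,1],20.);print("base",w)
fr=(w[0]+w[1])/2;bk=(w[2]+w[3])/2;x=(bk-fr);print("len",np.linalg.norm(x),np.linalg.norm(w[0]-w[1]));
yaw=np.arctan2(x[1],x[0]);print("yaw",yaw,"width yaw",np.arctan2(*(w[0]-w[1])[:2]*[-1,1]),"axis",fr+x*125/200)
S=f([(116,156),(399,199)]);q=ray(c,S[:,0],S[:,1],104.);print("screws",q,q.mean(0))
def boxes(name,c,win):
    b=c["image"].astype(int);B,G,R=b[...,0],b[...,1],b[...,2]
    W=np.zeros(B.shape,bool);W[win[1]:win[3],win[0]:win[2]]=1
    for col,m,z,t in(("red",(R>120)&(G<80)&(B<80),155,15),("blue",(B>120)&(R<80)&(G<120),74,12)):
        p=blob(c,m&W,z,t); print(name,col,len(p),np.median(p[:,2]) if len(p) else 0)
        if len(p)>5:
            zt=np.percentile(p[:,2],90);p=p[p[:,2]>zt-4];r=cv2.minAreaRect(p[:,:2].astype(np.float32));print("  ztop",zt,r)
            v=np.linalg.svd(p[:,:2]-p[:,:2].mean(0))[2][0];print("  dir",np.arctan2(v[1],v[0]),p.mean(0))
boxes("top",c,(340,175,450,325));boxes("side",s,(265,140,340,200));boxes("side",s,(380,195,410,245))
# top-only handle and knob corners
K=f([(230,212),(262,225),(318,117),(287,100),(255,190)]);print("knob top corners",ray(c,K[:,0],K[:,1],159.),ray(c,K[:4,0],K[:4,1],159.).mean(0))
# bystanders (top px)
for n,u,v,z in(("jar",303,234,85.),("pot",480,251,55.),("sieve",407,156,28.),("sieve end",470,157,20.),("brush a",485,289,20.),("brush b",461,383,20.)):print(n,ray(c,u,v,z))
E
```

```text
base [[ 513.6  -13.4   20. ]
 [ 493.6 -159.    20. ]
 [ 688.  -187.4   20. ]
 [ 709.2  -40.8   20. ]]
len 197.00908065121243 146.90983175781145
yaw -0.14223508665543155 width yaw -0.13668510769311093 axis [ 625.5 -103.7   20. ]
screws [[ 635.9  -43.8  104. ]
 [ 617.6 -163.3  104. ]] [ 626.8 -103.5  104. ]
top red 208 159.11013871573869
  ztop 161.08622699845515 ((625.7168579101562, -102.68278503417969), (13.775008201599121, 48.382362365722656), 60.39114761352539)
  dir 2.6143260061945175 [ 629.  -104.4  159.5]
top blue 48 75.81653639093753
  ztop 77.25343269938834 ((478.2102966308594, -79.97041320800781), (36.50519943237305, 8.490617752075195), 83.45875549316406)
  dir -1.6579636855865052 [478.2 -80.7  76. ]
side red 261 154.3477304347175
  ztop 159.45160051636117 ((625.1856689453125, -99.43409729003906), (14.79996395111084, 48.653526306152344), 60.82099151611328)
  dir 2.573979289941621 [627.5 -99.9 158.4]
side blue 0 0
side red 0 0
side blue 61 74.0714399583976
  ztop 75.8585055505888 ((477.9393310546875, -77.6584701538086), (39.386009216308594, 11.35591983795166), 82.23397827148438)
  dir 1.4647728583844624 [476.7 -76.4  74.8]
knob top corners [[ 604.4  -84.8  159. ]
 [ 599.2  -97.4  159. ]
 [ 642.8 -120.7  159. ]
 [ 649.7 -108.4  159. ]
 [ 613.2  -94.9  159. ]] [ 624.  -102.8  159. ]
jar [606.8  56.1  85. ]
pot [ 580.8 -256.2   55. ]
sieve [ 761.1 -135.    28. ]
sieve end [ 761.4 -254.4   20. ]
brush a [ 515.1 -272.6   20. ]
brush b [ 349.4 -223.4   20. ]
```

```bash
cat >> h.py <<'E'
AX=np.array([626.,-102.5]);YAW=-0.139
PX=np.array([np.cos(YAW),np.sin(YAW)])
def R(a):
    """tool down, tool x at world yaw a"""
    c,s=np.cos(a),np.sin(a);return np.array([[c,s,0],[s,-c,0],[0,0,-1.]])
E
python3 - <<'E'
from h import *; from workcell import *
np.set_printoptions(precision=3,suppress=True)
hd=np.array([478.,-79.]); st=hd-PX*45
for a in(YAW,YAW+np.pi):
    q=inverse_kinematics([*st,120],R(a));print(a,q)
    if q is not None and 'best' not in dir(): best=a
for a in (-0.517+np.pi*k for k in(-1,0,1)): print("knob",a,inverse_kinematics([*AX,200],R(a)))
clamp()
movep([*st,230],R(best)); movel([*st,48],max_speed=150)
s0=read_state()
hit=movel([*(AX-PX*(95-15)),48],max_speed=40,guard=12)
s=read_state();p=s["eef_pos"]
print(hit,"along press x",(p[:2]-AX)@PX,s["ft_force"]-s0["ft_force"],s["time"],s["finger_gap"])
E
```

```text
-0.139 [ 0.169  0.417 -0.172  2.164  0.129  0.57  -1.807]
3.002592653589793 [ 0.606  0.498 -0.732  2.143  0.529  0.685  0.944]
knob -3.658592653589793 [ 0.555  0.671 -0.765  1.577  0.505  1.1    0.719]
knob -0.517 [ 0.09   0.568 -0.032  1.605  0.021  0.969 -2.036]
knob 2.624592653589793 [ 0.555  0.671 -0.765  1.577  0.505  1.1    0.719]
True along press x -112.59405394874493 [ 1.211 -0.054 -0.863] 6.1917 -0.007955226487067067
```

Run:
```python
from h import *; from workcell import *
np.set_printoptions(precision=3,suppress=True)
p0=read_state()["eef_pos"]
hit=movel([*(p0[:2]+PX*12),48],max_speed=30,guard=25)
s=read_state();p=s["eef_pos"];print(hit,(p[:2]-AX)@PX,s["ft_force"])
movel([*(p[:2]-PX*30),48]); movel([*(p[:2]-PX*30),200],max_speed=300)
open_gripper()
a=-0.517; movep([*AX,230],R(a))
c=camera("side");cv2.imwrite("pics/s1.png",cv2.resize(c["image"][140:265,265:415],None,fx=4.5,fy=4.5))
b=c["image"].astype(int);m=(b[...,0]>120)&(b[...,2]<80)&(b[...,1]<120);m[:, :370]=0;m[:190]=0;m[250:]=0
q=blob(c,m,74,12);q=q[q[:,2]>71];r=cv2.minAreaRect(q[:,:2].astype(np.float32));print(r,(np.array(r[0])-AX)@PX)
s=read_state();print(s["time"],s["qpos"],s["ft_force"],s["torque"])
```

```text
True -112.70384239029234 [-0.235 -0.345  0.764]
((525.5325927734375, -88.46354675292969), (22.964210510253906, 2.9001693725585938), 82.25843811035156) -101.44319383121706
8.9083 [ 0.201  0.543 -0.198  1.57   0.118  1.042 -2.116] [-0.36  -0.06  -1.001] [ 0.012  0.023 -0.015]
```

View pics/s1.png

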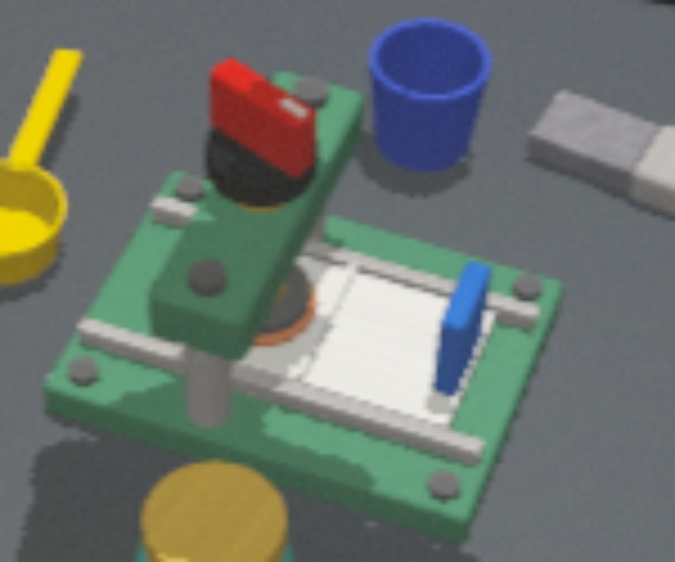

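The side crop shows the tab moved in to (462,330) and the copper under the pad with only its rim visible at (290,320). A second 25 N push gained nothing, so the tray is home. Next I grip the knob and turn it in small steps, watching the moment.

```bash
cat >> h.py <<'E'
def turn(a0,pos,stop,maxang,step=0.07,tz0=0.):
    from workcell import movel,read_state
    a=a0;log=[]
    while a0-a<maxang-1e-6:
        a-=min(step,maxang-(a0-a)); movel(pos,R(a)); s=read_state()
        log.append((a,s["torque"][2]-tz0,*s["ft_force"][:2],s["qpos"][6],s["time"]))
        if stop and log[-1][1]>stop: break
        if np.hypot(*s["ft_force"][:2])>35 or s["qpos"][6]>2.4: print("abort");break
    return a,log
E
python3 - <<'E'
from h import *; from workcell import *
np.set_printoptions(precision=3,suppress=True)
a=-0.517;pos=[*AX,132.5]
print(movel(pos,R(a),guard=15)); tz0=read_state()["torque"][2]; clamp()
s=read_state();print(s["ft_force"],s["torque"],s["finger_gap"],s["time"],s["eef_pos"])
a,l=turn(a,pos,0.22,0.5,tz0=tz0);print(np.array(l));print("a",a,"tz0",tz0,s["torque"])
E
```

```text
False
[-1.826  0.329  5.39 ] [0.127 0.291 0.025] 12.6441918252526 10.3583 [ 626.084 -102.461  132.772]
[[-0.587 -0.018 -2.108  1.04  -2.201 10.608]
 [-0.657  0.004 -2.501  0.938 -2.259 10.858]
 [-0.727 -0.019 -2.033 -0.404 -2.317 11.108]
 [-0.797 -0.    -2.218 -0.428 -2.375 11.358]
 [-0.867 -0.049 -2.231 -0.083 -2.43  11.608]
 [-0.937 -0.039 -2.607  0.582 -2.469 11.858]
 [-1.007  0.021 -3.216 -1.779 -2.49  12.108]
 [-1.017 -0.016 -3.089 -0.153 -2.491 12.358]]
a -1.017 tz0 -0.02526588014233081 [0.127 0.291 0.025]
```

Clockwise drives joint 7 negative, so I'll regrasp a half turn over for the full range, and check the knob's angle on the way.

```bash
cat >> h.py <<'E'
def knob_angle(win=(265,140,340,200)):
    from workcell import camera
    c=camera("side");b=c["image"].astype(int);m=(b[...,2]>110)&(b[...,1]<80)&(b[...,0]<80)
    W=np.zeros(m.shape,bool);W[win[1]:win[3],win[0]:win[2]]=1
    p=blob(c,m&W,158,5);p=p[p[:,2]>155.5]
    return cv2.minAreaRect(p[:,:2].astype(np.float32)),len(p),c
E
python3 - <<'E'
from h import *; from workcell import *
np.set_printoptions(precision=3,suppress=True)
open_gripper(); movel([*AX,230],max_speed=200)
print(knob_angle()[:2])
a=-1.017+np.pi; print(inverse_kinematics([*AX,230],R(a)))
movep([*AX,230],R(a)); pos=[*AX,132.5]
print(movel(pos,R(a),guard=15,max_speed=200)); tz0=read_state()["torque"][2]; clamp()
s=read_state();print(s["ft_force"],s["torque"],s["finger_gap"],s["time"])
a,l=turn(a,pos,0.22,2.9,step=0.08,tz0=tz0);print(np.array(l));print("a",a,"tz0",tz0,read_state()["time"])
E
```

```text
(((626.0657348632812, -99.37806701660156), (12.611983299255371, 51.01560592651367), 33.11580276489258), 109)
[ 0.514  0.618 -0.693  1.55   0.422  1.128  0.282]
False
[-1.959 -0.55   5.461] [-0.102  0.502  0.047] 13.163791063746459 17.4833
[[ 2.045 -0.044 -2.084 -0.884  0.148 17.733]
 [ 1.965 -0.089 -2.832 -1.111  0.079 17.983]
 [ 1.885 -0.073 -4.108 -1.244  0.011 18.233]
 [ 1.805 -0.049 -4.159 -1.018 -0.058 18.483]
 [ 1.725 -0.06  -3.841 -1.132 -0.126 18.733]
 [ 1.645 -0.095 -5.732 -1.448 -0.195 18.983]
 [ 1.565  0.025 -4.84  -1.367 -0.263 19.233]
 [ 1.485  0.206 -4.744 -1.41  -0.331 19.483]
 [ 1.405  0.332 -4.446 -1.305 -0.399 19.733]]
a 1.4045926535897926 tz0 0.03319940290929754 19.7333
```

Run:
```python
from h import *; from workcell import *
np.set_printoptions(precision=3,suppress=True)
a=1.4045926535897926
a,l=turn(a,[*AX,132.5],None,0.5,step=0.1,tz0=.033);print(np.array(l))
r=read_state()["tool_rot"];print("actual yaw",np.arctan2(r[1,0],r[0,0]),"cmd",a,r[2])
r,n,c=knob_angle();print(r,n);cv2.imwrite("pics/s2.png",cv2.resize(c["image"][120:245,265:415],None,fx=4,fy=4))
print(read_state()["time"])
```

```text
[[ 1.305  0.208 -5.016 -2.593 -0.484 19.983]
 [ 1.205  0.267 -5.648 -2.633 -0.569 20.233]
 [ 1.105  0.291 -6.13  -2.452 -0.653 20.483]
 [ 1.005  0.26  -6.59  -1.138 -0.737 20.733]
 [ 0.905  0.266 -7.274 -2.163 -0.822 20.983]]
actual yaw 0.905441107341927 cmd 0.9045926535897926 [-0.001 -0.    -1.   ]
((633.6837768554688, -90.00220489501953), (21.509822845458984, 13.489498138427734), 50.90851593017578) 40
21.0333
```

The moment rose at yaw ≈1.6 and levelled off, which is the bite. I'll release and measure whether the bar followed the tool or slipped in the pads.

Run:
```python
from h import *; from workcell import *
open_gripper(); movel([*AX,230],max_speed=250)
r,n,c=knob_angle();print(r,n);cv2.imwrite("pics/s3.png",cv2.resize(c["image"][120:245,265:415],None,fx=4,fy=4))
t=camera("top");b=t["image"].astype(int)
print(read_state()["time"])
```

```text
((625.246826171875, -99.33343505859375), (47.5172233581543, 14.39443588256836), 54.41057205200195) 132
22.375
```

View pics/s3.png

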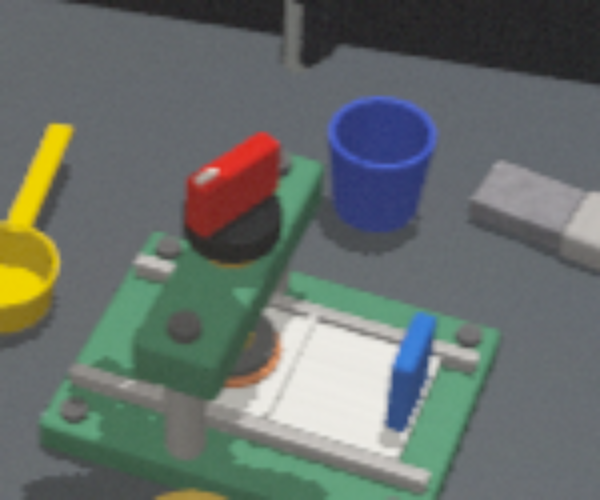

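The bar sits at yaw 0.95 with the tool at 0.905, so it followed. In the crop the white mark is at (205,178) and the tab is still home at (412,370). The bite was at about 1.57, so the bar should end near 0.0, with ±25° allowed.

Run:
```python
from h import *; from workcell import *
np.set_printoptions(precision=3,suppress=True)
a=0.935;pos=[*AX,132.5]
print(movel([*AX,132.5],R(a),max_speed=150,guard=15)); tz0=read_state()["torque"][2]; clamp()
a,l=turn(a,pos,None,0.965,step=0.1,tz0=tz0);print(np.array(l))
wait(.3);open_gripper(); movel([*AX,230],max_speed=200)
r,n,c=knob_angle();print(a,r,n);cv2.imwrite("pics/s4.png",c["image"])
print(read_state()["time"])
```

```text
False
[[ 0.835  0.305 -2.561  0.317 -0.881 24.075]
 [ 0.735  0.335 -3.834  1.409 -0.965 24.325]
 [ 0.635  0.349 -4.417  1.19  -1.049 24.575]
 [ 0.535  0.369 -3.942  1.032 -1.132 24.825]
 [ 0.435  0.362 -4.129  1.118 -1.216 25.075]
 [ 0.335  0.291 -4.46  -0.12  -1.299 25.325]
 [ 0.235  0.354 -5.424  0.871 -1.382 25.575]
 [ 0.135  0.333 -3.845  0.579 -1.465 25.825]
 [ 0.035  0.336 -4.651  0.361 -1.548 26.075]
 [-0.03   0.394 -5.093 -0.26  -1.601 26.325]]
-0.029999999999999888 ((624.9258422851562, -99.47149658203125), (48.51300811767578, 16.808074951171875), 5.481211185455322) 136
28.0083
```

View pics/s4.png

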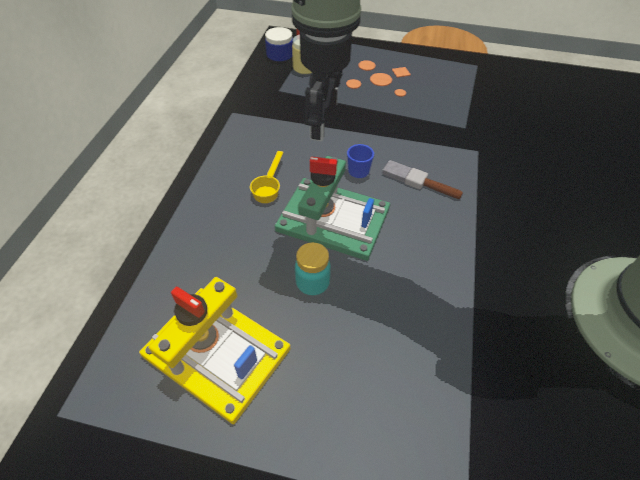

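The bar now points at about 5° and the bite was at about 90°, so it has turned about 85° past the bite. The jar (312,268), pot (360,160), sieve (265,188) and brush (420,178) look unmoved, the tab (368,212) is home, and the gripper is clear.

```bash
python3 -c "
from workcell import *
print(finish_job())"
```

```text
the job is handed in; nothing more can be done
None
```

I handed the job in with the tray pushed home against its stop, the knob turned about 85° past the bite and released, and the jar, pot, sieve and brush apparently unmoved; the hand-in returned no verdict.

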